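Hold a cover panel flush on a tilted machine housing

TASK

A black machine housing sits in a tilting fixture, and a steel hold-down arm lies across the opening in its sloped face. Swing the arm about a quarter turn up the slope so it is clear, then pick up the grey cover panel by its rib and tilt it to match the slope, press it gently but firmly flat against the face, centred over the opening with its long edges running up the slope, and finish while still gripping it and pressing it flush. Do not shift the housing's tilt or disturb the other things on the bench.

Things in the scene. Friction and masses are not known exactly. Their poses are not given: they have to be found in the camera images.
- fixture: Aluminium base plate 170 x 190 x 12 mm fixed to the bench, carrying the housing between side cheeks up to 72 mm tall. Origin: centre of its underside; turned within 20 degrees of square to the robot
- stage: Black plastic housing, flat face 140 mm (x) by 170 mm (y), tilted toward the robot by 15 to 38 degrees (varies). Origin: middle of the face's low front edge, 50 mm above the bench. x runs up the slope in the face, y level to the left, z square out of the face; the face is z = 0. It reaches 34 mm below the face. Its stiff tilt hinge, at the origin along y, holds still under pushes below 30 N
- port (a point): Centre of the opening in the housing's sloped face, on the face surface (70 mm up the slope from stage's origin, same axes). The opening is 56 mm along x and 44 mm along y and holds small parts deep inside
- latch (a joint): Swing angle of the steel hold-down arm, rad. 0: arm points along the housing's -y, straight across the opening; it grows as the arm swings up the slope (toward the housing's +x), about +1.57 pointing straight up the slope beside the cover's place. Stops at -0.4 and 1.7. Starts between -0.3 and 0.4. Stays where it is left; about 1.5 N at the post moves it
- latch_post (a point): Middle of the grip of the arm's upright black post (14 mm diameter, standing square to the face from 12 to 46 mm above it), 60 mm from the pivot and 32 mm above the face. The steel arm is 16 mm wide, its top 13 mm above the face, and ends 72 mm from the pivot
- latch_pivot (a point): Point on the arm's pivot axis 32 mm above the face; 62 mm along the housing's +y from the opening's centre. The axis is the housing's z
- cover: Loose grey plastic cover panel, 96 mm (x) by 76 mm (y), 5 mm thick, 0.11 kg, lying flat on the bench. Origin: centre of its flat underside, z up out of the rib side. A grip rib stands in the middle, 44 mm long (x), 12 mm thick (y), its top 45 mm above the underside. It fits the same after a half turn about z
- bin: Grey open bin of rubber grommets, 120 x 100 x 65 mm, at the far side; leave alone. Origin: centre of its underside
- foot: Black rubber foot, a stub 34 mm across and 55 mm tall standing in front of the robot just short of the screwdriver; leave alone. Origin: centre of its underside
- screwdriver: Screwdriver 180 mm long, 26 mm thick, lying lengthwise between the fixture and the cover; leave alone. Origin: under its middle, x along it toward the blade tip
Mind the look-alikes: they are no part of the job. Leave any purple look-alike of the cover alone.

How it is judged:
By the outcome, as a careful person would: the job done as asked, in the order asked, and still so for the second after the job is handed in, while the arm keeps its last pose, push and grip.
It also fails if it takes over 64 s, if anything falls off the work surface, if the arm or the gripper's body presses on something with over 40 N, if the wrist force passes 120 N, or if a joint passes its speed limit or range.

ROBOT

A 7-joint arm with a two-finger parallel gripper is mounted at the origin on the work surface. World frame = base frame: x ahead of the robot, y to its left, z up, the work surface at z = 0. Lengths are in m, angles in rad, forces in N, time in s.
With the tool pointing down it reaches from about 0.425 to 0.925 m from the base axis. Payload 6.8 kg.
Tool frame: the origin (TCP) lies between the finger pads; the fingertips stand 22 mm ahead of it and the grasp point (between the pads) lies 3 mm ahead of it; z points along the fingers, y is the line along which they close (so a half turn about z gives the same grasp; the last joint's range is limited). The gripper opens to 85 mm and grips with 20 to 120 N. Pads are 22 mm wide; open, the fingers measure 114 mm over their backs; the gripper's body (76 mm by 85 mm) begins 54 mm behind the grasp point. The pads swing forward as they close: fully open they stand 13 mm farther back than shut.
Start: joints at [-1.217, 0.477, 0.022, 1.555, -0.011, 1.109, -0.083], TCP at [0.301, 0.604, 0.253] pointing down, gripper open.
Joint ranges: [-2.96, 2.96], [-0.34, 2.1], [-1.41, 1.46], [0.24, 2.44], [-1.37, 4.51], [0.17, 1.92], [-2.96, 2.96]. Speed limits (rad/s): [2.39, 2.39, 3.14, 3.14, 3.14, 3.14, 3.14].

INTERFACE

Orientations are given as a unit quaternion [w, x, y, z].
In Python, from station import bot gives the robot as it stands.
- The arm moves only by the tool servo_tool, never from a script. Its argument "motion" is a list that holds one entry, the list of rows, each a list of 5 numbers: the opening, from 0 (shut) to 1 (fully open), then the shift along the world's x, y, z each as a share of 0.04 m, from -1 to 1, then the turn about the world's z as a share of 0.12 rad, from -1 to 1. A call has 1 to 20 rows; each row shifts and turns the commanded pose from where the row before left it; what a row does not reach is not made up. A row lasts 1/10 s, in which the tool goes at most 50 mm and 8.59 degrees, less where a joint would pass 70% of its speed; a pose out of reach is approached as far as the arm can. A call with a number of a shift or a turn outside -1 to 1 is refused whole. A call with a gripper value outside its range is refused whole. The fingers move at their own pace and stop on an object; "newtons" is the grip in N (left out, the last holds). Time passes only in rows, so rows that do not move let the fingers close. It gives the time, the measured TCP pose, the force, the opening and the grip force at its end, in the units of the state.
- bot.get_obs(): the state, without advancing time (a new reading comes with each control period).
- bot.read_camera(name): name is "scene" or "top" or "wrist"; returns (picture, depth): 480x640x3 uint8, red, green, blue; 480x640 float32, m along the optical axis (not along the pixel's ray), 0 where there is no reading.
- bot.get_calibration(name): a dict with "fovy" (degrees; the focal length in pixels is half the picture's height over the tangent of half this angle, whatever the lens; pixels are square), "cx", "cy" (the principal point, pixels), "view" (4x4, takes a point from world to camera coordinates). Camera axes: x right, y down, z forward; pixel columns grow to the right and rows downward; lengths in m; the calibration is good to about 2 mm. A picture is of the moment at which its call begins: read the wrist's pose just before it. get_calibration takes no time and is no camera call; for the wrist camera it gives the pose at the moment of the call.
- bot.hand_in(): hands the job in; it is judged then, once.
The state is a dict: "t": time; "q": joint angles; "joint_vel": joint speeds; "joint_torque": joint torques, N m; "eef_pos": TCP position; "tool_rot": TCP orientation; "contact_force": force on the tool from outside, world axes, zero at the start; "torque": the same for the moment, N m; "gripper_width": opening from 0.0 (shut) to 1.0 (fully open); "grasp_force": force on a finger pad.
Only numpy, scipy, OpenCV 4.12 (cv2) and the standard library are available. Lean on these libraries where they do the work, as an engineer would, in place of code of your own. Each camera call takes 0.05 s, during which the arm holds its last target. There are 200 camera calls.

## Working session

There is one attempt and no reset: what is moved stays moved. The work goes in short steps, Python scripts to look and compute and a tool call to move; the robot and the scene stay as the last step left them, time stands still between calls to the robot, and variables do not carry over. Pictures are saved under pics/ and viewed, at most 10 in all, crops included, and the job is handed in when it is done.

Besides the shell and the picture viewer there is one more tool, called after ">>>" by a JSON object that holds its "api" and its "payload", one argument or row to a line. servo_tool: Moves the arm, as the interface text tells. Shift numbers are shares of 0.04 m and turn numbers shares of 0.12 rad, none past 1 either way. Its arguments: {"type":"object","properties":{"motion":{"type":"array"},"newtons":{"type":"number"}},"required":["motion"]}

```bash
ls; mkdir -p pics
python3 - <<'E'
from station import bot
import cv2,numpy as np
o=bot.get_obs();print(o)
for n in("scene","top"):
    p,d=bot.read_camera(n);cv2.imwrite(f"pics/{n}0.png",p[:,:,::-1]);np.savez(f"pics/{n}0.npz",p=p,d=d,**bot.get_calibration(n))
    print(n,bot.get_calibration(n))
E
```

```text
pics
{'t': 0.0, 'q': array([-1.21707694,  0.4777884 ,  0.02231609,  1.55646316, -0.01149683,
        1.10932519, -0.08311538]), 'joint_vel': array([-0.00109103,  0.00058525, -0.0018316 ,  0.00044914, -0.00042259,
        0.00278886,  0.00084097]), 'joint_torque': array([-5.51400117e-04, -5.96452117e+01,  1.60792306e+00, -2.81198001e+01,
        1.25671917e-02,  9.49886598e-03, -9.33218388e-06]), 'eef_pos': array([0.30051205, 0.60378212, 0.25232814]), 'tool_rot': array([-1.48542572e-04,  2.28849189e-01,  9.73461446e-01, -9.16172630e-04]), 'contact_force': array([-0.95701175, -0.22434074,  0.22811087]), 'torque': array([ 0.02586851, -0.01065772,  0.01234071]), 'grasp_force': 0.0, 'gripper_width': 1.0001335105154734}
scene {'fovy': 45.40288951591485, 'cx': 321.8542902183337, 'cy': 236.49868394310175, 'view': array([[-0.68957939,  0.72409091,  0.01313818,  0.33197977],
       [ 0.52245775,  0.50995561, -0.68336168, -0.27096461],
       [-0.50151587, -0.46436799, -0.72996178,  1.53912126],
       [ 0.        ,  0.        ,  0.        ,  1.        ]])}
top {'fovy': 55.257145645629485, 'cx': 329.65322204610993, 'cy': 234.04631883770134, 'view': array([[ 0.00787913, -0.99995234,  0.00576433,  0.04889395],
       [-0.99515561, -0.00840599, -0.09795226,  0.55643429],
       [ 0.09799604, -0.00496462, -0.99517442,  1.08880849],
       [ 0.        ,  0.        ,  0.        ,  1.        ]])}
```

View pics/top0.png

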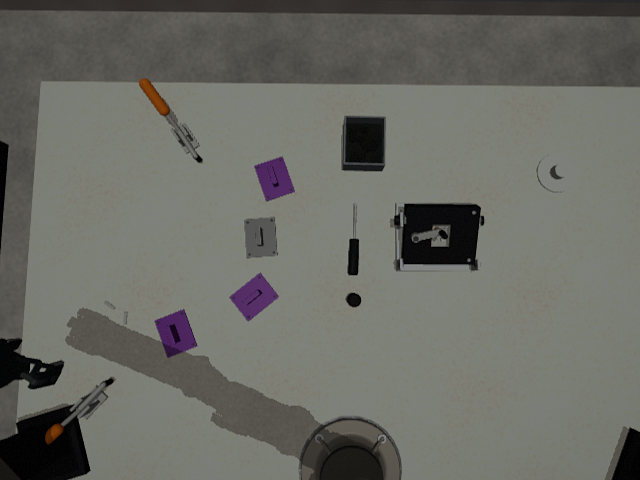

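View pics/scene0.png

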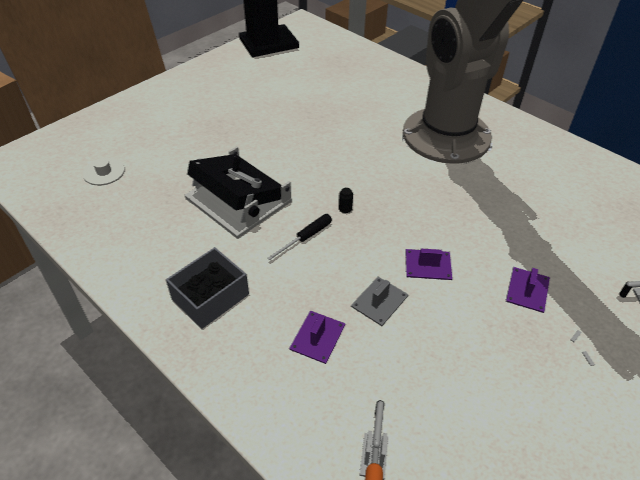

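Top view: the only grey panel with a rib is at (261,237). The look-alikes at (275,178), (254,297) and (176,333) are purple. The housing is at (440,236), with the steel arm from its pivot at (415,237) to the post at about (443,234). I'll confirm in one crop and measure.

```bash
cat > h.py <<'E'
import cv2,numpy as np
def load(n):
    z=np.load(f"pics/{n}.npz");return {k:z[k] for k in z}
def cloud(c):
    f=240/np.tan(np.radians(float(c['fovy']))/2);v,u=np.mgrid[:480,:640]
    d=c['d'];P=np.stack([(u-c['cx'])/f*d,(v-c['cy'])/f*d,d],-1)
    V=c['view'];return (P-V[:3,3])@V[:3,:3]
def plane(P):
    m=P.mean(0);n=np.linalg.svd(P-m,full_matrices=False)[2][2];return m,n*np.sign(n[2])
E
python3 - <<'E'
from h import *
c=load("top0");W=cloud(c);p=c['p'];hsv=cv2.cvtColor(p,cv2.COLOR_RGB2HSV)
a=cv2.resize(p[200:280,230:295],None,fx=6,fy=6,interpolation=cv2.INTER_CUBIC);b=cv2.resize(p[195:280,385:495],None,fx=480/85*.0+5,fy=5,interpolation=cv2.INTER_CUBIC)
im=np.zeros((480,a.shape[1]+b.shape[1],3),np.uint8)
im[:,:a.shape[1]]=a;im[:b.shape[0],a.shape[1]:]=b[:480];
im=cv2.resize(im,None,fx=.85,fy=.85)
print(im.shape);cv2.imwrite("pics/crop.png",im[:,:,::-1])
# cover
R=np.zeros((480,640),bool);R[205:270,235:290]=1
print('table z',np.median(W[200:290,300:335,2]))
g=R&(hsv[...,1]<40)&(hsv[...,2]<165)
n,l,s,ce=cv2.connectedComponentsWithStats(g.astype(np.uint8))
k=1+s[1:,4].argmax();m=l==k
Q=W[m];print('cover px',ce[k],s[k]);print('z pct',np.percentile(Q[:,2],[5,50,95,99]))
pl=R&(W[...,2]>-.01)&m
rect=cv2.minAreaRect((W[m&(W[...,2]<.02)][:,:2]*1000).astype(np.float32));print('cover rect',rect)
r=R&(W[...,2]>.035)&(W[...,2]<.06);print('rib',r.sum(),cv2.minAreaRect((W[r][:,:2]*1000).astype(np.float32)),W[r].mean(0))
# face
R[:]=0;R[205:265,402:478]=1
blk=R&(hsv[...,2]<60);Q=W[blk]
for i in range(6):
    m,nn=plane(Q);e=(W[blk]-m)@nn;Q=W[blk][abs(e)<(.006 if i<3 else .003)]
print('face',m,nn,'tilt',np.degrees(np.arccos(nn[2])),len(Q),blk.sum())
np.save("pics/plane.npy",np.r_[m,nn])
H=(W-m)@nn
h=(H>.022)&(H<.06);h[:195]=0;h[275:]=0;h[:,:385]=0;h[:,490:]=0
print('high',h.sum());v,u=np.nonzero(h)
for a,b in zip(u,v):print(a,b,p[b,a],np.round(W[b,a],3),round(H[b,a],3)) if h.sum()<80 else 0
E
```

```text
(408, 799, 3)
table z 0.0007623161458820962
cover px [262. 237.] [ 235  205   55   65 3575]
z pct [-0.0024116   0.0020962   0.00975224  0.04670685]
cover rect ((550.4236450195312, 222.0492706298828), (161.40455627441406, 135.90896606445312), 1.0047378540039062)
rib 107 ((548.3856811523438, 225.63722229003906), (44.00351333618164, 12.441041946411133), 5.477471828460693) [0.54800737 0.22497277 0.0449009 ]
face [ 0.55343197 -0.21588931  0.08270391] [-0.98859993 -0.11395646  0.09840784] tilt 84.35250580536781 129 3925
high 1753
```

View pics/crop.png

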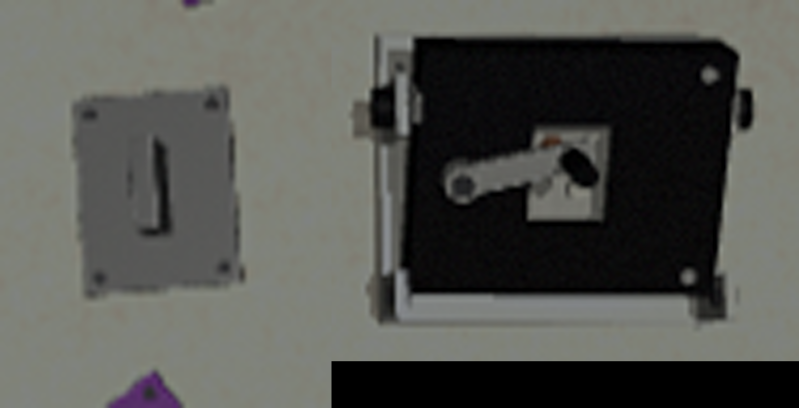

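The crop shows the grey panel (left) with its rib in the middle. On the housing, the pivot is at crop (462,186), the black post top at (580,167), and the pale opening around (568,173). The plane fit caught the wrong surface, so I'll refit it.

```bash
cat > m.py <<'E'
from h import *
rng=np.random.default_rng(0)
def face(P,it=3000,t=.002):
    best=(0,)
    for i in range(it):
        a=P[rng.choice(len(P),3,False)];n=np.cross(a[1]-a[0],a[2]-a[0]);l=np.linalg.norm(n)
        if l<1e-5:continue
        n=n/l*np.sign(n[2]) 
        if not .76<n[2]<.98:continue
        k=(abs((P-a[0])@n)<t).sum()
        if k>best[0]:best=(k,a[0],n)
    k,a,n=best;Q=P[abs((P-a)@n)<t];return (*plane(Q),Q)
E
python3 - <<'E'
from m import *
for name,box in(("top0",(200,270,398,485)),("scene0",(140,240,180,300))):
    c=load(name);W=cloud(c);p=c['p'];v=p.max(-1)
    R=np.zeros((480,640),bool);R[box[0]:box[1],box[2]:box[3]]=1
    b=R&(v<60)&(W[...,2]>.03)&(W[...,2]<.25)
    m,n,Q=face(W[b]);print(name,'face',m,n,'tilt',np.degrees(np.arccos(n[2])),'up-yaw',np.degrees(np.arctan2(-n[1],-n[0])),len(Q),b.sum())
    x=np.array([0,0,1])-n*n[2];x/=np.linalg.norm(x);y=np.cross(n,x)
    L=np.c_[(Q-m)@x,(Q-m)@y]*1000
    rect=cv2.minAreaRect(L.astype(np.float32));print(rect,np.percentile(L,[.5,99.5],axis=0))
    lo,hi=np.percentile(L,[.3,99.7],axis=0)
    port=m+x*(lo[0]+hi[0])/2000+y*(lo[1]+hi[1])/2000
    o=m+x*(lo[0])/1000+y*(lo[1]+hi[1])/2000;print('port',port,'origin(z .05?)',o)
    H=(W-m)@n
    V=W-port;X=V@x*1000;Y=V@y*1000
    s=R&(abs(X)<80)&(abs(Y)<90)
    k=s&(H>.038)&(H<.055);print('posttop',k.sum(),W[k].mean(0) if k.any() else'',np.median(X[k]),np.median(Y[k]),H[k].mean() if k.any() else '')
    k=s&(H>.008)&(H<.016)&(v>70);print('arm',k.sum(),cv2.minAreaRect(np.c_[X[k],Y[k]].astype(np.float32)) if k.sum()>3 else '')
    # opening: pale
    k=s&(H<-.003)&(H>-.034)&(v>60);print('open',k.sum(),np.percentile(X[k],[2,98]),np.percentile(Y[k],[2,98]))
E
```

```text
top0 face [ 0.5511779  -0.20662936  0.07973157] [-0.38420127 -0.00183468  0.92324754] tilt 22.594434648874827 up-yaw 0.2736029957025658 2504 4120
((-4.665367126464844, 2.9731521606445312), (184.4090576171875, 149.1707305908203), 87.03936767578125) [[-70.45131264 -82.48941993]
 [ 66.1902274   86.78703249]]
port [ 0.54849741 -0.20454743  0.07862025] origin(z .05?) [ 0.4846573  -0.20485228  0.05205315]
posttop 36 [ 0.54394292 -0.20010836  0.12542359] 13.83418070149579 4.592349230732467 0.044952761616495834
arm 183 ((-26.70336151123047, -0.274810791015625), (99.5074234008789, 178.89651489257812), 0.2607713043689728)
open 264 [-70.43474619  38.57354719] [-45.70546474  88.81606128]
scene0 face [ 0.55463103 -0.20236524  0.0807223 ] [-0.38885914  0.00101149  0.92129667] tilt 22.883611983017293 up-yaw -0.14903636670681938 1529 3001
((-9.133499145507812, 2.8226699829101562), (155.08897399902344, 184.70216369628906), 1.8660792112350464) [[-77.72465792 -88.03272581]
 [ 64.97851388  84.15128801]]
port [ 0.54875127 -0.20277809  0.07824104] origin(z .05?) [ 0.48277137 -0.20260647  0.05039218]
posttop 34 [ 0.54659286 -0.20006094  0.12395528] 15.954664200198348 3.2979448717081032 0.04295845272819205
arm 161 ((-25.55805206298828, 2.860931396484375), (98.11615753173828, 178.5903778076172), 3.48049259185791)
open 146 [-77.04775405  70.03647134] [-87.92115025  89.88315404]
```

Run:
```python
from h import *
c=load("top0");V=c['view'];R=V[:3,:3];C=-R.T@V[:3,3];f=240/np.tan(np.radians(float(c['fovy']))/2)
t=np.radians(22.7);n=np.array([-np.sin(t),0,np.cos(t)]);x=np.array([np.cos(t),0,np.sin(t)]);port=np.array([.5485,-.2037,.0775])
def hit(u,v,h):
    d=R.T@np.array([(u-c['cx'])/f,(v-c['cy'])/f,1]);return C+d*(((port+n*h-C)@n)/(d@n))
def crop(a,b,h):
    q=hit((a-331.5)/4.25+385-.4,b/4.25+195-.4,h);return q,np.round([(q-port)@x*1000,(q-port)[1]*1000],1)
for nm,a,b,h in(("open TL",528,125,0),("TR",612,125,0),("BL",526,221,0),("BR",605,221,0),("pivot",462,186,.013),("post",580,167,.046),("face TL",414,38,0),("face BL",402,293,0),("face BR",718,293,0),("TR",738,50,0)):print(nm,crop(a,b,h))
```

```text
open TL (array([ 0.57519472, -0.17950307,  0.08866665]), array([28.9, 24.2]))
TR (array([ 0.57556715, -0.22512796,  0.08882244]), array([ 29.3, -21.4]))
BL (array([ 0.52449722, -0.18248684,  0.06745942]), array([-26. ,  21.2]))
BR (array([ 0.52484788, -0.22605122,  0.06760611]), array([-25.6, -22.4]))
pivot (array([ 0.54164248, -0.14328006,  0.088723  ]), array([-2. , 60.4]))
post (array([ 0.54861019, -0.19755846,  0.12740853]), array([19.4,  6.1]))
face TL (array([ 0.61932726, -0.11483266,  0.10712769]), array([76.8, 88.9]))
face BL (array([ 0.48490239, -0.11646702,  0.05089654]), array([-68.9,  87.2]))
face BR (array([ 0.48630589, -0.29274249,  0.05148364]), array([-67.4, -89. ]))
TR (array([ 0.61467667, -0.28914857,  0.1051823 ]), array([ 71.7, -85.4]))
```

>>> {"api": "servo_tool", "payload": {
  "motion": [
    [[0.5,0.3,-0.955,0,-0.33],[0.5,0.3,-0.955,0,-0.33],[0.5,0.3,-0.955,0,-0.33],[0.5,0.3,-0.955,0,-0.33],[0.5,0.3,-0.955,0,-0.33],[0.5,0.3,-0.955,0,-0.33],[0.5,0.3,-0.955,0,-0.33],[0.5,0.3,-0.955,0,-0.33],[0.5,0.3,-0.955,0,-0.33],[0.5,0.3,-0.955,0,-0.33],[0.5,0.3,-0.955,0,-0.33],[0.5,0.3,-0.955,0,-0.33],[0.5,0.3,-0.955,0,-0.33],[0.5,0.3,-0.955,0,-0.33],[0.5,0.3,-0.955,0,-0.33],[0.5,0.3,-0.955,0,-0.33],[0.5,0.3,-0.955,0,-0.33],[0.5,0.3,-0.955,0,-0.33],[0.5,0.3,-0.955,0,-0.33],[0.5,0.3,-0.955,0,-0.33]]
  ],
  "newtons": 20
}}

```text
t: 2.1
eef_pos: [0.5408, -0.1611, 0.2531]
tool_rot: [-0.0, 0.587, 0.809, -0.0]
contact_force: [0.1, 0.7, -0.0]
gripper_width: 0.497
grasp_force: 0.0
```

>>> {"api": "servo_tool", "payload": {
  "motion": [
    [[0.5,0.29,-0.95,0,-0.2],[0.5,0,0,0,0],[0.5,0,0,0,0]]
  ]
}}

```text
t: 2.4
eef_pos: [0.5519, -0.1985, 0.2527]
tool_rot: [-0.0, 0.597, 0.802, -0.0]
contact_force: [-1.0, 1.3, -1.0]
gripper_width: 0.5
grasp_force: 0.0
```

```bash
cat > snap.py <<'E'
from station import bot
import sys,cv2,numpy as np
def snap(n,f):
    k=bot.get_calibration(n);p,d=bot.read_camera(n);cv2.imwrite(f"pics/{f}.png",p[:,:,::-1]);np.savez(f"pics/{f}.npz",p=p,d=d,**k)
E
python3 - <<'E'
from snap import *;from m import *
snap("wrist","w1");o=bot.get_obs();print(o['eef_pos'],o['tool_rot'])
c=load("w1");W=cloud(c);v=c['p'].max(-1);print(c['view'])
b=(v<60)&(W[...,2]>.03)&(W[...,2]<.125)&(c['d']>.05)
m,n,Q=face(W[b]);print(m,n,np.degrees(np.arccos(n[2])),np.degrees(np.arctan2(-n[1],-n[0])),len(Q),b.sum())
E
```

```text
[ 0.55200935 -0.19707145  0.25272458] [-6.82411244e-04  5.96248776e-01  8.02799430e-01 -7.76278899e-05]
[[ 0.95792137  0.28702856 -0.00111969 -0.47172185]
 [ 0.27535885 -0.91786013  0.28585012 -0.37219321]
 [ 0.08101943 -0.27413026 -0.95827368  0.27990561]
 [ 0.          0.          0.          1.        ]]
[ 0.55392456 -0.2004518   0.08025746] [-3.90687439e-01 -3.84528007e-04  9.20523317e-01] 22.997292417948785 0.056392457491659206 25782 35806
```

View pics/w1.png

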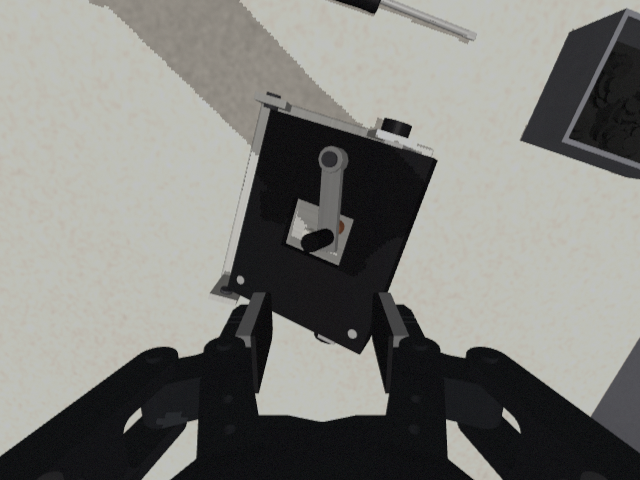

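The wrist view shows the pivot at (333,158), the post from its base near (330,235) to its top near (306,243), and the opening corners at (298,199), (353,218), (338,265) and (287,243). I'll convert these to positions.

Run:
```python
from h import *
c=load("w1");W=cloud(c);V=c['view'];R=V[:3,:3];C=-R.T@V[:3,3];f=240/np.tan(np.radians(float(c['fovy']))/2)
t=np.radians(23);n=np.array([-np.sin(t),0,np.cos(t)]);x=np.array([np.cos(t),0,np.sin(t)]);port=np.array([.5495,-.2035,.0784])
def hit(u,v,h):
    d=R.T@np.array([(u-c['cx'])/f,(v-c['cy'])/f,1]);q=C+d*(((port+n*h-C)@n)/(d@n));return q,np.round([(q-port)@x*1000,(q-port)[1]*1000],1)
for k in((298,199,0),(353,218,0),(338,265,0),(287,243,0),(333,158,.013),(307,243,.046),(270,107,0),(437,159,0),(361,353,0),(229,288,0)):print(k,hit(*k))
H=(W-port)@n;k=(H>.040)&(H<.05);k[:200]=0;k[270:]=0;k[:,:280]=0;k[:,350:]=0
print(k.sum(),W[k].mean(0),H[k].mean(),((W[k]-port)@x).mean(),W[k].mean(0)[1]-port[1])
```

```text
(298, 199, 0) (array([ 0.52730337, -0.18538009,  0.06897809]), array([-24.1,  18.1]))
(353, 218, 0) (array([ 0.57393064, -0.18386707,  0.08877019]), array([26.5, 19.6]))
(338, 265, 0) (array([ 0.57437295, -0.2254449 ,  0.08895794]), array([ 27. , -21.9]))
(287, 243, 0) (array([ 0.52853137, -0.22531296,  0.06949935]), array([-22.8, -21.8]))
(333, 158, 0.013) (array([ 0.5446388 , -0.14357644,  0.09045923]), array([ 0.2, 59.9]))
(307, 243, 0.046) (array([ 0.54276022, -0.20359735,  0.12551171]), array([12.2, -0.1]))
(270, 107, 0) (array([ 0.48383049, -0.12098494,  0.05052495]), array([-71.3,  82.5]))
(437, 159, 0) (array([ 0.61558256, -0.12203152,  0.10645038]), array([71.8, 81.5]))
(361, 353, 0) (array([ 0.61411262, -0.28957635,  0.10582643]), array([ 70.2, -86.1]))
(229, 288, 0) (array([ 0.48680604, -0.29038263,  0.05178799]), array([-68.1, -86.9]))
317 [ 0.54484069 -0.20189265  0.12567275] 0.04533533655150398 0.014182015938284087 0.0016073543907562382
```

>>> {"api": "servo_tool", "payload": {
  "motion": [
    [[0.5,-0.05,-0.1,-0.65,0],[0.5,0,0,-0.65,0],[0.5,0,0,-0.65,0],[0.5,0,0,-0.65,0],[0.5,0,0,-0.65,0],[0.28,0,0,0,0],[0.28,0,0,0,0],[0.28,0,0,0,0]]
  ]
}}

```text
t: 3.25
eef_pos: [0.5507, -0.2012, 0.1245]
tool_rot: [0.0, 0.596, 0.803, 0.0]
contact_force: [-1.1, 0.0, -0.9]
gripper_width: 0.28
grasp_force: 0.7
```

>>> {"api": "servo_tool", "payload": {
  "motion": [
    [[0.28,0.07,0.02,0.01,0.3],[0.28,0.156,0.06,0.065,1],[0.28,0.149,0.08,0.062,1],[0.28,0.139,0.1,0.058,1],[0.28,0.127,0.116,0.053,1],[0.28,0.113,0.131,0.047,1],[0.28,0.098,0.145,0.041,1],[0.28,0.081,0.157,0.034,1],[0.28,0.063,0.166,0.026,1],[0.28,0.044,0.173,0.019,1],[0.28,0.025,0.178,0.01,1],[0.28,0.005,0.18,0.002,1],[0.28,-0.015,0.179,-0.006,1],[0.28,0,0,0,0],[0.28,0,0,0,0]]
  ]
}}

```text
t: 4.75
eef_pos: [0.5933, -0.1345, 0.1411]
tool_rot: [0.001, -0.098, 0.995, -0.0]
contact_force: [-0.0, -0.6, -0.4]
gripper_width: 0.276
grasp_force: 0.0
```

>>> {"api": "servo_tool", "payload": {
  "motion": [
    [[0.5,0,-0.08,0,0],[0.5,0,0,0.3,0],[0.5,0,0,0.7,0],[0.5,0,0,0.9,0],[0.7,0,0,0.9,0],[0.7,-0.113,0.9,0,-0.1],[0.7,-0.113,0.9,0,-0.1],[0.7,-0.113,0.9,0,-0.1],[0.7,-0.113,0.9,0,-0.1],[0.7,-0.113,0.9,0,-0.1],[0.7,-0.113,0.9,0,-0.1],[0.7,-0.113,0.9,0,-0.1],[0.7,-0.113,0.9,0,-0.1],[0.7,-0.113,0.9,0,0],[0.7,-0.113,0.9,0,0],[0.7,0,0,0,0],[0.7,0,0,0,0]]
  ]
}}

```text
t: 6.45
eef_pos: [0.5473, 0.2231, 0.2527]
tool_rot: [0.0, -0.052, 0.999, -0.0]
contact_force: [0.5, -1.4, 0.0]
gripper_width: 0.702
grasp_force: 0.0
```

Run:
```python
from snap import *;from m import *
snap("wrist","w2");snap("top","top2");o=bot.get_obs();print(o['eef_pos'],o['tool_rot'],o['contact_force'])
c=load("w2");W=cloud(c);p=c['p']
k=(W[...,2]>.035)&(W[...,2]<.06)&(np.hypot(W[...,0]-.548,W[...,1]-.225)<.05);print('rib',k.sum(),cv2.minAreaRect((W[k][:,:2]*1000).astype(np.float32)),np.median(W[k][:,2]))
hs=cv2.cvtColor(p,cv2.COLOR_RGB2HSV)
k=(W[...,2]>.003)&(W[...,2]<.015)&(np.hypot(W[...,0]-.548,W[...,1]-.225)<.08)
print('plate',k.sum(),cv2.minAreaRect((W[k][:,:2]*1000).astype(np.float32)))
q=load("top2")['p'][185:285,375:500];q=cv2.resize(q,None,fx=4,fy=4,interpolation=cv2.INTER_CUBIC)
im=np.zeros((480,1140,3),np.uint8);im[:,:640]=p;im[:400,640:]=q;cv2.imwrite("pics/v2.png",cv2.resize(im,None,fx=.7,fy=.7)[:,:,::-1])
```

```text
[0.54786095 0.22093465 0.25258834] [ 2.51133217e-04 -4.99020759e-02  9.98754011e-01 -3.81818894e-04] [ 0.344754   -1.22620761 -0.63525788]
rib 625 ((549.4375, 223.31600952148438), (43.791290283203125, 11.961233139038086), 5.6470947265625) 0.04550552972382501
plate 6096 ((556.0056762695312, 212.34039306640625), (132.12088012695312, 117.6607894897461), 15.883296966552734)
```

View pics/v2.png

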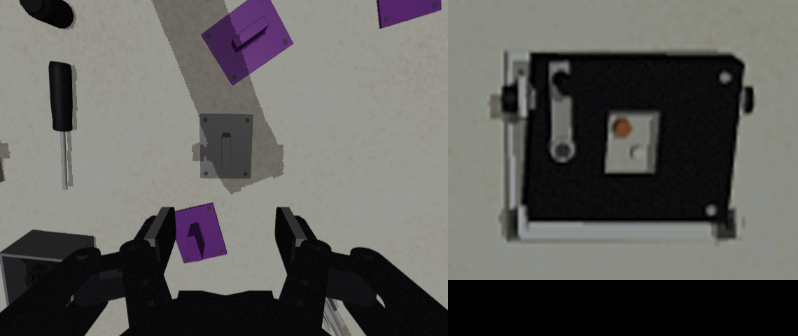

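The latch arm now points straight up the slope (crop post (560,80), pivot (562,150)), and the opening is clear. The grey cover is centred at (226,147) in the wrist view, with its rib along the slope direction. I'll descend and grip it lightly.

>>> {"api": "servo_tool", "payload": {
  "motion": [
    [[0.55,0.03,0.05,-0.9,0],[0.55,0,0,-0.9,0],[0.55,0,0,-0.9,0],[0.55,0,0,-0.9,0],[0.55,0,0,-0.8,0],[0.55,0,0,-0.6,0],[0.55,0,0,-0.39,0],[0.55,0,0,0,0],[0.55,0,0,0,0],[0.1,0,0,0,0],[0.0,0,0,0,0],[0.0,0,0,0,0],[0.0,0,0,0,0],[0.0,0,0,0,0],[0.0,0,0,0,0]]
  ],
  "newtons": 25
}}

```text
t: 8.05
eef_pos: [0.5494, 0.2249, 0.0379]
tool_rot: [0.001, -0.051, 0.999, 0.0]
contact_force: [-1.4, -0.3, 6.6]
gripper_width: 0.135
grasp_force: 25.8
```

>>> {"api": "servo_tool", "payload": {
  "motion": [
    [[0,0,0,0.2,0],[0,0,0,0.5,0],[0,0,0,0.8,0],[0,0,0,0.8,0],[0,0,0,0.8,0],[0,0,0,0.7,0],[0,0,0,0.4,0],[0,0,0,0,0]]
  ]
}}

```text
t: 8.85
eef_pos: [0.5497, 0.2251, 0.2075]
tool_rot: [0.002, -0.051, 0.999, 0.001]
contact_force: [0.1, 1.3, -1.5]
gripper_width: 0.136
grasp_force: 24.6
```

>>> {"api": "servo_tool", "payload": {
  "motion": [
    [[0,0,-0.4,0,-0.08],[0,0,-0.7,0,-0.08],[0,0,-0.8,0,-0.08],[0,0,-0.8,0,-0.08],[0,0,-0.8,0,-0.08],[0,0,-0.8,0,-0.08],[0,0,-0.8,0,-0.08],[0,0,-0.8,0,-0.08],[0,0,-0.8,0,-0.08],[0,0,-0.8,0,-0.08],[0,0,-0.8,0,0],[0,0,-0.8,0,0],[0,0,-0.7,0,0],[0,0,-0.5,0,0],[0,0,-0.3,0,0],[0,0,0,0,0],[0,0,0,0,0],[0,0,0,0,0]]
  ]
}}

```text
t: 10.65
eef_pos: [0.5486, -0.1978, 0.2042]
tool_rot: [-0.0, -0.004, 1.0, 0.0]
contact_force: [-0.1, 1.0, -0.7]
gripper_width: 0.135
grasp_force: 24.6
```

```bash
cat > cov.py <<'E'
from snap import *;from m import *
def cov(f):
    snap("scene",f);snap("wrist",f+"w");o=bot.get_obs();print(np.round(o['eef_pos'],4),np.round(o['tool_rot'],3),np.round(o['contact_force'],1),np.round(o['torque'],2))
    c=load(f);p=c['p'];i=p[60:300,120:440];cv2.imwrite(f"pics/{f}c.png",cv2.resize(i,None,fx=2.4,fy=2.4,interpolation=cv2.INTER_CUBIC)[:,:,::-1])
E
python3 -c "
from cov import *
cov('s3')"
```

```text
[ 0.5487 -0.1981  0.2045] [-0.    -0.004  1.     0.   ] [ 0.1 -0.2 -1.4] [ 0.01 -0.03  0.05]
```

View pics/s3c.png

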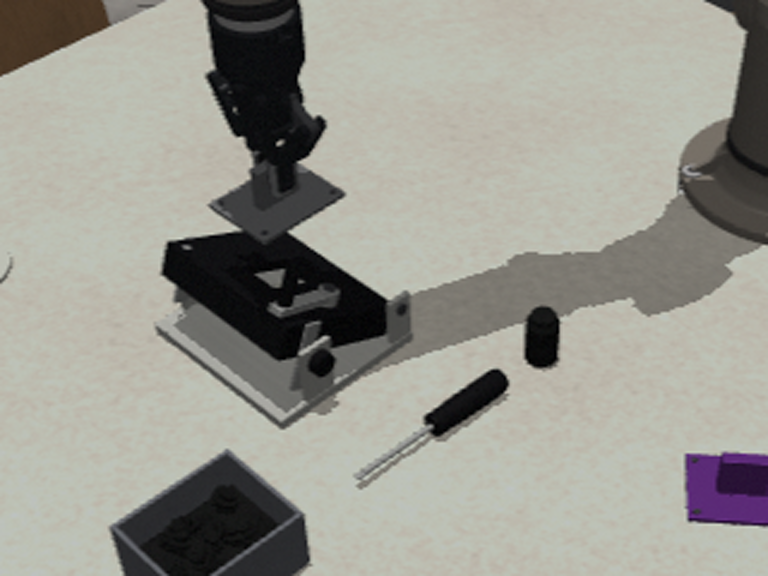

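The scene crop shows the cover held flat above the face at (277,200), and the latch swung clear. I'll turn and centre it, then lower to just before contact.

>>> {"api": "servo_tool", "payload": {
  "motion": [
    [[0,-0.06,-0.15,-0.3,-0.07],[0,0,0,-0.5,0],[0,0,0,-0.4,0],[0,0,0,-0.2,0],[0,0,0,-0.08,0],[0,0,0,0,0],[0,0,0,0,0]]
  ]
}}

```text
t: 11.45
eef_pos: [0.5466, -0.2057, 0.1459]
tool_rot: [0.001, 0.001, 1.0, -0.0]
contact_force: [0.5, -0.7, -0.9]
gripper_width: 0.131
grasp_force: 24.6
```

>>> {"api": "servo_tool", "payload": {
  "motion": [
    [[0,0,0,-0.05,0],[0,0,0,-0.05,0],[0,0,0,-0.05,0],[0,0,0,-0.05,0],[0,0,0,-0.05,0],[0,0,0,0,0]]
  ]
}}

```text
t: 12.05
eef_pos: [0.5459, -0.2054, 0.135]
tool_rot: [-0.0, 0.001, 1.0, 0.0]
contact_force: [-0.4, 0.1, -0.3]
gripper_width: 0.136
grasp_force: 24.6
```

>>> {"api": "servo_tool", "payload": {
  "motion": [
    [[0,-0.025,0,-0.055,0],[0,-0.025,0,-0.055,0],[0,-0.025,0,-0.055,0],[0,0,0,0,0]]
  ]
}}

```text
t: 12.45
eef_pos: [0.5432, -0.2056, 0.1293]
tool_rot: [0.0, 0.001, 1.0, 0.0]
contact_force: [-2.6, 0.6, 3.8]
gripper_width: 0.138
grasp_force: 25.9
```

>>> {"api": "servo_tool", "payload": {
  "motion": [
    [[0,-0.025,0,-0.055,0],[0,-0.025,0,-0.055,0],[0,0,0,0,0]]
  ]
}}

```text
t: 12.75
eef_pos: [0.5412, -0.2056, 0.1248]
tool_rot: [0.0, 0.001, 1.0, 0.0]
contact_force: [-3.1, 0.4, 4.2]
gripper_width: 0.136
grasp_force: 26.4
```

>>> {"api": "servo_tool", "payload": {
  "motion": [
    [[0,-0.025,0,-0.055,0],[0,-0.025,0,-0.055,0],[0,0,0,0,0]]
  ]
}}

```text
t: 13.05
eef_pos: [0.5394, -0.2056, 0.1203]
tool_rot: [0.0, 0.001, 1.0, -0.0]
contact_force: [-1.8, 0.4, 2.8]
gripper_width: 0.133
grasp_force: 26.8
```

>>> {"api": "servo_tool", "payload": {
  "motion": [
    [[0,-0.025,0,-0.055,0],[0,-0.025,0,-0.055,0],[0,0,0,0,0]]
  ]
}}

```text
t: 13.35
eef_pos: [0.5378, -0.2056, 0.1158]
tool_rot: [0.001, 0.001, 1.0, -0.0]
contact_force: [-1.2, 0.0, 3.0]
gripper_width: 0.143
grasp_force: 27.3
```

>>> {"api": "servo_tool", "payload": {
  "motion": [
    [[0,-0.012,0,-0.028,0],[0,0,0,0,0]]
  ]
}}

```text
t: 13.55
eef_pos: [0.5371, -0.2056, 0.1146]
tool_rot: [0.0, 0.001, 1.0, -0.0]
contact_force: [0.9, 0.7, 4.3]
gripper_width: 0.135
grasp_force: 27.5
```

Run:
```python
from cov import *
cov('s4')
for f,b in (('s4',(120,240,170,310)),):
    c=load(f);W=cloud(c);p=c['p'];hs=cv2.cvtColor(p,cv2.COLOR_RGB2HSV)
    k=np.zeros((480,640),bool);k[b[0]:b[1],b[2]:b[3]]=1
    port=np.array([.550,-.2045,.0787])
    k&=(abs(W[...,0]-.55)<.06)&(abs(W[...,1]+.2045)<.05)&(W[...,2]>.05)&(W[...,2]<.125)&(p.max(-1)>45)
    m,n,Q=face(W[k],t=.0015);print(m,n,np.degrees(np.arccos(n[2])),np.degrees(np.arctan2(-n[1],-n[0])),len(Q),k.sum())
    t=np.radians(23);N=np.array([-np.sin(t),0,np.cos(t)]);X=np.array([np.cos(t),0,np.sin(t)])
    print(np.median((Q-port)@N), np.percentile((Q-port)@X,[1,99]),np.percentile(Q[:,1]-port[1],[1,99]))
    print(cv2.minAreaRect((np.c_[(Q-port)@X,Q[:,1]-port[1]]*1000).astype(np.float32)))
```

```text
[ 0.5369 -0.2056  0.1145] [ 0.     0.001  1.    -0.   ] [0.3 0.  4.3] [ 0.06 -0.38  0.01]
[ 0.5557648  -0.20038369  0.088885  ] [-0.33943233  0.00189064  0.94062858] 19.842612935969164 -0.31913502851672776 322 530
0.006794017391900029 [-0.04608503  0.04902691] [-0.03675783  0.03771605]
((1.1191215515136719, 0.5808372497558594), (74.86969757080078, 98.20109558105469), 88.6275405883789)
```

View pics/s4c.png

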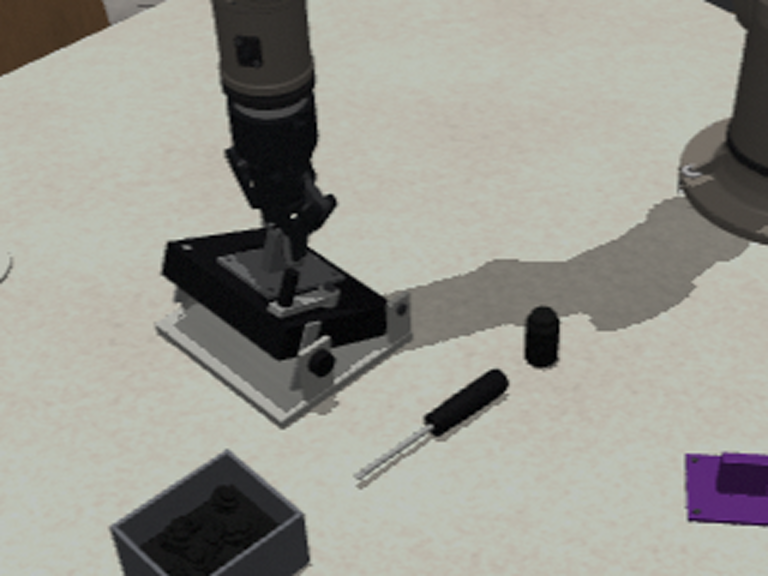

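The cover is centred to about 1 mm and tilted about 20° of the 23° needed. I'll press on in small steps while watching the force.

>>> {"api": "servo_tool", "payload": {
  "motion": [
    [[0,-0.01,0,-0.028,0],[0,-0.01,0,-0.028,0],[0,0,0,0,0]]
  ]
}}

```text
t: 13.95
eef_pos: [0.5358, -0.2055, 0.1121]
tool_rot: [-0.0, 0.001, 1.0, -0.0]
contact_force: [0.5, -0.5, 3.6]
gripper_width: 0.136
grasp_force: 27.8
```

>>> {"api": "servo_tool", "payload": {
  "motion": [
    [[0,0,0,-0.025,0],[0,0,0,0,0]]
  ]
}}

```text
t: 14.15
eef_pos: [0.5356, -0.2056, 0.1113]
tool_rot: [-0.0, 0.001, 1.0, 0.0]
contact_force: [-1.7, 0.1, 6.8]
gripper_width: 0.136
grasp_force: 28.3
```

>>> {"api": "servo_tool", "payload": {
  "motion": [
    [[0,0.006,0,-0.018,0],[0,0,0,0,0]]
  ]
}}

```text
t: 14.35
eef_pos: [0.5356, -0.2055, 0.1113]
tool_rot: [-0.0, 0.001, 1.0, 0.0]
contact_force: [-4.0, 1.5, 14.3]
gripper_width: 0.134
grasp_force: 29.4
```

>>> {"api": "servo_tool", "payload": {
  "motion": [
    [[0,0.006,0,-0.015,0],[0,0,0,0,0],[0,0,0,0,0]]
  ]
}}

```text
t: 14.65
eef_pos: [0.5356, -0.2055, 0.1112]
tool_rot: [-0.001, 0.001, 1.0, 0.0]
contact_force: [-6.9, 2.7, 20.3]
gripper_width: 0.138
grasp_force: 30.3
```

```bash
cat > fin.py <<'E'
from cov import *
def fin(f):
    cov(f);c=load(f);W=cloud(c);p=c['p'];k=np.zeros((480,640),bool);k[120:240,170:310]=1
    port=np.array([.550,-.2045,.0787])
    t=np.radians(23);N=np.array([-np.sin(t),0,np.cos(t)]);X=np.array([np.cos(t),0,np.sin(t)])
    V=W-port;R=k.copy()
    k&=(abs(V@X)<.055)&(abs(V[...,1])<.043)&(abs(V@N-.005)<.012)&(p.max(-1)>45)
    m,n,Q=face(W[k],t=.002);print('cover',m,n,np.degrees(np.arccos(n[2])),np.degrees(np.arctan2(-n[1],-n[0])),len(Q),k.sum())
    print(np.median((Q-port)@N), np.percentile((Q-port)@X,[1,99]),np.percentile(Q[:,1]-port[1],[1,99]))
    b=R&(p.max(-1)<60)&(abs(V@N)<.015)&((abs(V@X)>.052)|(V[...,1]<-.042))&(abs(V@X)<.068)&(abs(V[...,1])<.083)
    m,n,Q=face(W[b]);print('face',n,np.degrees(np.arccos(n[2])),np.median((Q-port)@N),len(Q),b.sum())
E
python3 -c "
from fin import *
fin('s5')"
```

```text
[ 0.5356 -0.2056  0.1113] [-0.001  0.001  1.     0.   ] [-6.   2.4 20.5] [0.46 1.12 0.13]
cover [ 0.55702411 -0.20110154  0.08709842] [-0.39061984  0.00120761  0.92055129] 22.993189299321152 -0.17713131430450418 356 430
0.005027189837924768 [-0.0485217  0.0485173] [-0.03693172  0.03689781]
face [-0.38763765  0.00189441  0.92180988] 22.80787458143978 0.00017397046210806052 569 806
```

The cover is flush: 23.0° tilt, its top 5.0 mm above the face, centred to under 1 mm. I'll ease the push slightly and firm up the grip.

>>> {"api": "servo_tool", "payload": {
  "motion": [
    [[0,-0.003,0,0.01,0],[0,0,0,0,0],[0,0,0,0,0],[0,0,0,0,0],[0,0,0,0,0]]
  ],
  "newtons": 45
}}

```text
t: 15.25
eef_pos: [0.5356, -0.2055, 0.1113]
tool_rot: [-0.001, 0.001, 1.0, 0.0]
contact_force: [-4.1, 1.5, 16.6]
gripper_width: 0.134
grasp_force: 44.9
```

```bash
python3 -c "
from fin import *
fin('s6')"
```

```text
[ 0.5356 -0.2055  0.1113] [-0.001  0.001  1.     0.   ] [-4.2  2.2 16. ] [0.33 0.81 0.06]
cover [ 0.55576685 -0.20112491  0.08669502] [-0.3919552  -0.01019726  0.91992779] 23.084472675479898 1.4902934025406325 361 424
0.005162374835516271 [-0.04743757  0.04825834] [-0.038419    0.03778991]
face [-3.87126885e-01 -4.99294020e-05  9.22026449e-01] 22.775843700667263 0.0001678183600096358 566 798
```

View pics/s6c.png

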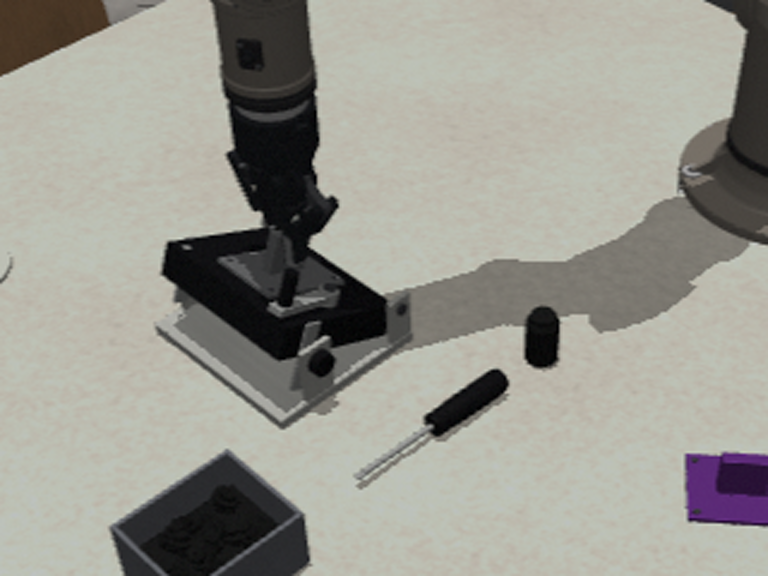

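The final view shows the cover flush on the face at (280,270), the latch up the slope beside it, and the other items undisturbed. The push is about 17 N, so I'm handing in.

```bash
python3 -c "
from station import bot
print(bot.hand_in())"
```

```text
the job is handed in; nothing more can be done
None
```

The job is handed in: I swung the latch arm up the slope, and the gripper still holds the cover flush over the opening, centred to about 1 mm and tilted 23° to match the face, with about 17 N of push.

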